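# Put an exposed sample away in its dark case

### The arm

A 6-joint arm with a two-finger parallel gripper is mounted at the origin on the work surface. World frame = base frame: x ahead of the robot, y to its left, z up, the work surface at z = 0. Lengths are in m, angles in rad, forces in N, time in s.
With the tool pointing down it reaches from about 0.425 to 1.125 m from the base axis. Payload 14.9 kg.
Tool frame: the origin (TCP) lies at the very end of the fingers, on their centre line; the grasp point (between the pads) lies 19 mm behind it; z points along the fingers, y is the line along which they close (so a half turn about z gives the same grasp; the last joint's range is limited). The gripper opens to 91 mm and grips with 3 to 60 N. Pads are 32 mm wide; open, the fingers measure 118 mm over their backs; the gripper's body (76 mm by 178 mm) begins 60 mm behind the grasp point.
Start: joints at [1.211, 0.379, 1.734, -0, 1.028, -0.033], TCP at [0.225, 0.663, 0.214] pointing down, gripper open.
Joint ranges: [-2.77, 2.77], [-0.74, 2.19], [0, 2.66], [-1.06, 4.2], [0.31, 2.87], [-3.08, 3.08]. Speed limits (rad/s): [1.89, 1.89, 2.39, 3.14, 3.14, 3.14].

### API

Orientations are given as a unit quaternion [x, y, z, w].
In Python, from station import state, capture, get_calibration, close_job, look_for gives the robot as it stands. The module is installed in compiled form; this text tells all that it offers.
- The arm moves only by the tool send_rows, never from a script. Its arguments are lists of equal length, an entry for each row: "xyz": the shift along the tool's x, y, z in cm, a list of three; "delta_rot": the turn, a rotation vector about the tool's x, y, z in degrees, a list of three; "claw": the opening, from 0 (shut) to 1 (fully open). In form: {"xyz": [[x, y, z], ...], "delta_rot": [[rx, ry, rz], ...], "claw": [claw, ...]}. A call has 1 to 5 rows; each row is the pose to reach, as a shift and turn from the pose commanded when the call began, along the tool's axes at that moment; what a row does not reach only later rows make up. A row lasts 1/10 s, in which the tool goes at most 50 mm and 8.59 degrees, less where a joint would pass 70% of its speed; a pose out of reach is approached as far as the arm can. A call with a gripper value outside its range is refused whole. The fingers move at their own pace and stop on an object; "newtons" is the grip in N (left out, the last holds). Time passes only in rows, so rows that repeat a pose let the fingers close. It gives the time, the measured TCP pose, the force, the opening and the grip force at its end, in the units of the state.
- state(): the state, without advancing time (a new reading comes with each control period).
- capture(name): name is "scene" or "top" or "wrist"; returns the picture (384x512x3 uint8, blue, green, red); there is no depth.
- get_calibration(name): a dict with "mtx" (3x3 intrinsics, pixels), "dist" ([k1, k2, p1, p2, k3] as OpenCV has them; the pictures are not rectified), "world_from_camera" (4x4, takes a point from camera to world coordinates). Camera axes: x right, y up, looking along -z (the intrinsics and any distortion apply to the point x, -y, -z); pixel columns grow to the right and rows downward; lengths in m; the calibration is good to about 2 mm. A picture is of the moment at which its call begins: read the wrist's pose just before it. get_calibration takes no time and is no camera call; for the wrist camera it gives the pose at the moment of the call.
- close_job(): hands the job in; it is judged then, once.
Trained networks look in the newest picture that a camera, given by its name, has taken for a name from the list of things; names that differ only in an ending like _2 or _b are one class to them, and where a whole thing is asked for, a point or a joint stands for the part that bears it (a point fixed in the world has none). Each returns a list of dicts, best first, with "score" (0 to 1); they miss things now and then, are a little off and sometimes report something else, mostly with a low value. They report only what shows in the picture. A call takes as long as a camera call.
- look_for(camera, label): "pixel" ([row, column] in pixels, amid what is visible of it).
The state is a dict: "clock": time; "joints": joint angles; "joint_velocities": joint speeds; "tau": joint torques, N m; "eef_pos": TCP position; "eef_rot": TCP orientation; "contact_force": force on the tool from outside, world axes, zero at the start; "wrist_torque": the same for the moment, N m; "finger_gap": opening from 0.0 (shut) to 1.0 (fully open); "gripper_force": force on a finger pad.
Only numpy, scipy, OpenCV 4.12 (cv2) and the standard library are available. Lean on these libraries where they do the work, as an engineer would, in place of code of your own. Each camera call takes 0.05 s, during which the arm holds its last target. There are 200 camera calls.

### The job

The exposure is finished: lift the UV hand lamp off its stand by its handle and set it down upright in the middle of the black rubber mat, without dropping it. Then open the blue-lidded case wide, lay the purple sample cassette from under the lamp flat inside it, window up, and shut the lid completely. Leave the lamp standing on the mat, don't drop the cassette from a height, and don't disturb the other things on the bench.

Things in the scene. Friction and masses are not known exactly. Their poses are not given: they have to be found in the camera images.
- lamp: UV hand lamp, grey with yellow ends: a box 62 (x) x 172 (y) x 48 (z) mm with a straight round yellow handle above it, parallel to its y axis, 16 mm diameter, 92 mm clear between its two posts, 34 mm clear above the box. 0.3 to 0.65 kg. Origin: centre of its underside, z up. It starts resting loosely on the two ledges of the stand, 70 mm above the bench, with its y along the stand's y, bridging over the cassette.
- lamp_handle (a point): Middle of the lamp's handle bar, 90 mm above the lamp's underside; axes as the lamp's.
- stand: Fixed lamp stand: a white floor plate 120 (x) x 196 (y) x 6 mm with an aluminium end block at each y end, 100 mm long in x, reaching from y = +-68 to +-98 mm; ledge tops 70 mm above the bench, with end stops at y = +-90 to +-98 mm rising 16 mm above the ledges. Between the blocks (136 mm) it is open to the front, to the back and, without the lamp, from above. Origin: centre of the underside, on the bench; turned about the vertical by up to 0.25 rad.
- cassette: Loose purple sample cassette, 30 (x) x 52 (y) x 16 (z) mm, 30 to 55 g, with a round amber window on top. Origin: centre of its underside, z up. It starts flat on the stand's floor plate under the lamp, 6 mm above the bench, turned up to 0.35 rad from the stand.
- case: Fixed dark-blue open-topped storage case, 130 (x) x 124 (y) x 46 (z) mm outside, walls and floor 5 mm. Origin: centre of its underside, on the bench. Its lid hinges along its +x top edge, away from the robot (case turned by up to 0.25 rad). Case and mat change sides from start to start.
- lid (a joint): Angle of the case's flat blue lid in rad: 0 = fully shut, grows as the front edge rises, 1.57 = upright, stop at 1.9. Starts between 0 and 0.12. The hinge is stiff (about 0.12 N m of friction) and the lid, 120 g, stays at whatever angle it is left; so it must be pressed right down to shut.
- lid_hinge (a point): On the hinge axis at the middle of the case's width: x = +65 mm in the case's frame, 46.5 mm above the bench; axes turn with the lid. Shut, the lid reaches 130 mm from here towards the case's -x, 124 mm wide, 6 mm thick (its top is 6 mm above the hinge).
- lid_handle (a point): Middle of the steel bar handle on the lid: a round bar parallel to the case's y axis, 11 mm diameter and 73 mm long over its round ends, on two thin posts 53 mm apart. In the lid's frame the bar's centre lies 100 mm from the hinge axis (30 mm behind the front edge) and 35 mm above the lid's top face (41 mm above the hinge). The bar may turn in the fingers as the lid swings.
- mat: Fixed black rubber mat with an orange border line, 150 (x) x 220 (y) x 4 mm. Origin: centre of its underside, on the bench. The lamp belongs on it, with the lamp's underside centre near the mat's centre.
- spare: Bystander: green cassette of the same size as the purple one, loose on the bench near the robot; not to be used. Origin: centre of its underside.
- reagent: Bystander: glass reagent bottle, 56 mm diameter, 130 mm tall, behind the stand. Origin: centre of its underside.
- jar: Bystander: amber jar with a red cap, 48 mm diameter, 60 mm tall, behind the stand. Origin: centre of its underside.
- pipette: Bystander: hand pipette lying on the bench near the robot, 240 mm long along its x axis, 28 mm high. Origin: on the bench under its middle.
- tipbox: Bystander: blue pipette-tip box with a clear top, 87 x 122 x 67 mm. Origin: centre of its underside.
- rack: Bystander: purple tube rack with a few tubes, 55 x 115 mm, 80 mm tall with the tubes. Origin: centre of its underside.

How it is judged:
On the way, in this order (a step that is already met when the one before it is completed fails the run):
1. the lamp stands upright on the mat, let go of (x of lamp in the frame of mat between -0.055 and 0.055 m and y of lamp in the frame of mat between -0.08 and 0.08 m and z of lamp in the frame of mat below 0.009 m and angle between lamp's own z axis and vertical below 0.1 rad and linear speed of lamp below 0.03 m/s and contact force between the fingers and lamp below 0.2 N), for 0.2 s.
2. the case is open (value of joint lid above 1 rad), for 0.2 s.
3. the purple cassette lies flat in the open case, let go of (x of cassette in the frame of case between -0.062 and 0.062 m and y of cassette in the frame of case between -0.059 and 0.059 m and z of cassette in the frame of case between 0 and 0.013 m and angle between cassette's own z axis and vertical below 0.2 rad and linear speed of cassette below 0.03 m/s and value of joint lid above 0.6 rad and contact force between the fingers and cassette below 0.2 N), for 0.2 s.
At the end, for the whole second after the job is handed in: The lamp stands upright (within 0.1 rad) and still on the mat, its underside centre within 55 mm (mat x) and 80 mm (mat y) of the mat's centre; the purple cassette lies window up (within 0.2 rad) and still on the floor of the case; the lid is shut to within 0.04 rad; nothing is held or touched (x of lamp in the frame of mat between -0.055 and 0.055 m and y of lamp in the frame of mat between -0.08 and 0.08 m and z of lamp in the frame of mat below 0.009 m and angle between lamp's own z axis and vertical below 0.1 rad and linear speed of each of lamp, cassette below 0.03 m/s and x of cassette in the frame of case between -0.062 and 0.062 m and y of cassette in the frame of case between -0.059 and 0.059 m and z of cassette in the frame of case between 0 and 0.013 m and angle between cassette's own z axis and vertical below 0.2 rad and value of joint lid below 0.04 rad).
It fails at once if the lamp is tipped over (more than 0.7 rad) (angle between lamp's own z axis and vertical above 0.7 rad).
It fails at once if the lamp is dropped (moves faster than 0.6 m/s while not touched by the fingers) (linear speed of lamp above 0.6 m/s and contact force between the fingers and lamp below 0.1 N).
It fails at once if the cassette is dropped from a height (moves faster than 0.9 m/s while not touched by the fingers) (linear speed of cassette above 0.9 m/s and contact force between the fingers and cassette below 0.1 N).
It fails at once if a bystander is shifted by more than 30 mm or knocked over (distance of any of spare, reagent, jar, pipette, tipbox, rack from where it was at the start of the episode above 0.03 m or angle between any of spare, reagent, jar, pipette, tipbox, rack's own z axis and vertical above 0.5 rad).
It also fails if it takes over 72 s, if anything falls off the work surface, if the arm or the gripper's body presses on something with over 40 N, if the wrist force passes 120 N, or if a joint passes its speed limit or range.

## Working session

There is one attempt and no reset: what is moved stays moved. The work goes in short steps, Python scripts to look and compute and a tool call to move; the robot and the scene stay as the last step left them, time stands still between calls to the robot, and variables do not carry over. Pictures are saved under pics/ and viewed, at most 10 in all, crops included, and the job is handed in when it is done.

Besides the shell and the picture viewer there is one more tool, called after "Call:" by a JSON object that holds its "method" and its "body". send_rows: Moves the arm, as the interface text tells. Its arguments: {"type":"object","properties":{"xyz":{"type":"array"},"delta_rot":{"type":"array"},"claw":{"type":"array"},"newtons":{"type":"number"}},"required":["xyz","delta_rot","claw"]}

```bash
mkdir -p pics
python3 - <<'E'
from station import *
import cv2,numpy as np
s=state();print(s)
for c in ["top","scene"]:
    cv2.imwrite(f"pics/{c}0.png",capture(c))
    k=get_calibration(c);print(c,k["mtx"].tolist(),k["dist"],np.round(k["world_from_camera"],3).tolist())
    for l in ["lamp","stand","case","lid_handle","lamp_handle","mat","cassette","spare","pipette","tipbox","rack","reagent","jar"]:
        print(l,[(np.round(d["pixel"]).tolist(),round(d["score"],2)) for d in look_for(c,l)[:2]])
E
```

```text
{'clock': 0.0, 'joints': array([ 1.21072948e+00,  3.79400424e-01,  1.73477939e+00, -1.31884980e-05,
        1.02848862e+00, -3.32762186e-02]), 'joint_velocities': array([ 0.00110893,  0.0019765 , -0.00108052,  0.00099203,  0.00088742,
        0.00020466]), 'tau': array([-1.59407351e-03, -7.63768744e+01, -4.34351742e+01,  6.50798273e-02,
        4.26927977e-02, -9.73216174e-05]), 'eef_pos': array([0.22455746, 0.66258845, 0.21329463]), 'eef_rot': array([ 1.62665844e-01,  9.86681070e-01, -5.28620408e-04, -9.95688341e-05]), 'contact_force': array([ 0.2217734 ,  0.23654049, -0.19285879]), 'wrist_torque': array([-0.05775962, -0.01283577,  0.0470237 ]), 'gripper_force': 0.0, 'finger_gap': 1.0044756775952182}
top [[390.6150710715925, 0.0, 255.62501131400177], [0.0, 390.6150710715925, 191.16810404415327], [0.0, 0.0, 1.0]] [0.03205013 0.         0.         0.         0.        ] [[0.02, 0.976, -0.217, 0.321], [-1.0, 0.02, -0.004, -0.001], [0.001, 0.218, 0.976, 1.225], [0.0, 0.0, 0.0, 1.0]]
lamp [([194.0, 265.0], 0.6), ([156.0, 273.0], 0.26)]
stand [([207.0, 263.0], 0.56)]
case [([214.0, 159.0]
[... 428 characters left out ...]
58799, 185.30564399155443], [0.0, 0.0, 1.0]] [0.02800694 0.         0.         0.         0.        ] [[0.191, -0.536, 0.822, 1.303], [0.981, 0.091, -0.169, -0.15], [0.016, 0.839, 0.544, 0.606], [0.0, 0.0, 0.0, 1.0]]
lamp [([262.0, 247.0], 0.64), ([195.0, 244.0], 0.58)]
stand [([233.0, 251.0], 0.92)]
case [([193.0, 378.0], 0.68), ([260.0, 406.0], 0.27)]
lid_handle [([184.0, 377.0], 0.72)]
lamp_handle [([196.0, 248.0], 0.72)]
mat [([230.0, 117.0], 0.72), ([286.0, 136.0], 0.66)]
cassette [([228.0, 250.0], 0.7)]
spare [([191.0, 192.0], 0.74)]
pipette [([175.0, 290.0], 0.9)]
tipbox [([260.0, 405.0], 0.69)]
rack [([285.0, 136.0], 0.9)]
reagent [([254.0, 300.0], 0.87)]
jar [([261.0, 248.0], 0.97)]
```

```bash
python3 - <<'E'
import cv2
a=cv2.imread("pics/top0.png")[100:310,80:440];cv2.imwrite("pics/top0c.png",cv2.resize(a,None,fx=2.2,fy=2.2,interpolation=cv2.INTER_CUBIC))
E
cat > h.py <<'E'
from station import *
import cv2,numpy as np
from scipy.spatial.transform import Rotation as R
def ray(c,rc,k=None):
    k=k or get_calibration(c); T=k["world_from_camera"]
    u=cv2.undistortPoints(np.array([[[rc[1],rc[0]]]],float),k["mtx"],np.array(k["dist"],float))[0,0]
    return T[:3,3],T[:3,:3]@np.array([u[0],-u[1],-1.])
def at(c,rc,z,k=None):
    o,d=ray(c,rc,k); return o+d*(z-o[2])/d[2]
def proj(c,P,k=None):
    k=k or get_calibration(c); T=np.linalg.inv(k["world_from_camera"])
    p=(T[:3,:3]@np.atleast_2d(P).T).T+T[:3,3]; p=p*[1,-1,-1]
    q=cv2.projectPoints(p.reshape(-1,1,3),np.zeros(3),np.zeros(3),k["mtx"],np.array(k["dist"],float))[0][:,0]
    return q[:,::-1]
def delta(xyz,yaw=None,tool=None):
    """shift (cm) and rotvec(deg) in tool frame from present pose to target, pointing down, tool-y world yaw (mod pi)"""
    s=state(); r=R.from_quat(s["eef_rot"]); 
    print("shift cm",np.round(r.inv().apply(np.array(xyz)-s["eef_pos"])*100,2))
    if yaw is not None:
        y=r.apply([0,1,0]); cur=np.arctan2(y[1],y[0]); d=(yaw-cur+np.pi/2)%np.pi-np.pi/2
        # target frame: z down, y at cur+d
        a=cur+d; Y=np.array([np.cos(a),np.sin(a),0]);Z=np.array([0,0,-1.]);X=np.cross(Y,Z)
        print("rot deg",np.round(np.degrees((r.inv()*R.from_matrix(np.c_[X,Y,Z])).as_rotvec()),2),"cur",cur)
E
```

```text
(no output)
```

View pics/top0c.png

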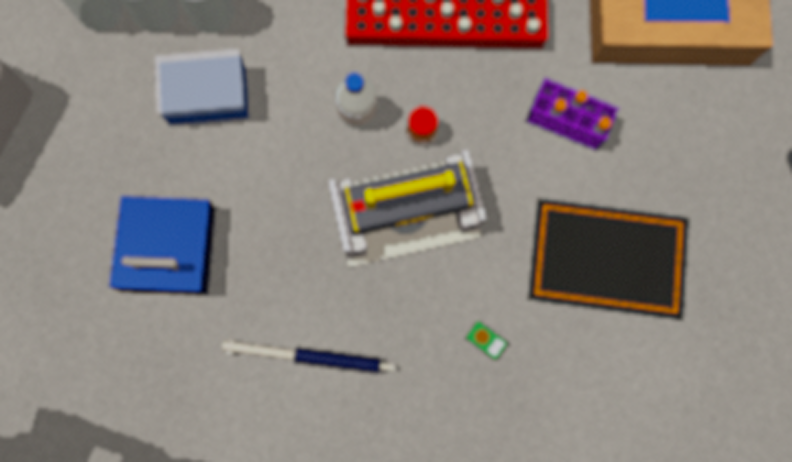

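View pics/scene0.png

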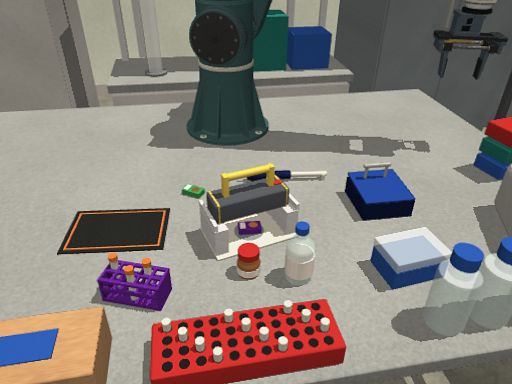

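The top view shows the case on the left (lid corners, crop px (121,197) (212,200) (207,292) (112,288)) and its bar at (124–176,263). The lamp's yellow bar runs (368,195)–(452,179), and the mat corners on the right are (540,201) (688,217) (682,316) (531,298). The scene view shows the cassette under the lamp at (228,250), and the bottle and jar behind the stand.

Run:
```python
from h import *
f=lambda x,y,z: at("top",(y/2.2+100-.3,x/2.2+80-.3),z)
def show(n,P):
    P=np.array(P);print(n,np.round(P,3)[:,:2].tolist(),"mean",np.round(P.mean(0),3))
show("mat",[f(x,y,.004) for x,y in [(540,201),(688,217),(682,316),(531,298)]])
show("lid",[f(x,y,.053) for x,y in [(121,197),(212,200),(207,292),(112,288)]])
L=[f(x,y,.160) for x,y in [(368,195),(452,179)]];show("lamp handle",L)
H=[f(x,y,.0875) for x,y in [(124,262),(176,265)]];show("lidhandle",H)
for P in(L,H): d=P[1]-P[0];print(np.arctan2(-d[0],-d[1]),np.linalg.norm(d))
show("spare",[f(486,341,.016)]);show("pip",[f(225,347,.015),f(396,367,.015)])
show("jar",[f(422,122,.06)]);show("reag",[f(354,82,.13)])
def tri(px1,px2):
    o1,d1=ray("top",px1);o2,d2=ray("scene",px2)
    A=np.c_[d1,-d2];t=np.linalg.lstsq(A,o2-o1,rcond=None)[0];a,b=o1+t[0]*d1,o2+t[1]*d2
    print(np.round((a+b)/2,4),np.linalg.norm(a-b))
tri((187,264),(196,248));tri((212,155),(184,377)) 
print("cass",at("scene",(228,250),.018))
tri((219,352),(230,117))
```

```text
mat [[0.598, -0.219], [0.578, -0.431], [0.436, -0.415], [0.456, -0.203]] mean [ 0.517 -0.317  0.004]
lid [[0.581, 0.374], [0.579, 0.248], [0.45, 0.246], [0.453, 0.375]] mean [0.516 0.311 0.053]
lamp handle [[0.566, 0.027], [0.589, -0.079]] mean [ 0.577 -0.026  0.16 ]
lidhandle [[0.484, 0.352], [0.482, 0.282]] mean [0.483 0.317 0.087]
-0.21337039817670547 0.10916628904748484
0.03929928901535307 0.0692217291066834
spare [[0.394, -0.138]] mean [ 0.394 -0.138  0.016]
pip [[0.379, 0.224], [0.356, -0.013]] mean [0.368 0.105 0.015]
jar [[0.696, -0.044]] mean [ 0.696 -0.044  0.06 ]
reag [[0.728, 0.051]] mean [0.728 0.051 0.13 ]
[ 0.5829 -0.0244  0.1052] 0.0066494544899932135
[0.5114 0.3079 0.0544] 0.0025069926282921717
cass [ 0.58364233 -0.02336547  0.018     ]
[ 0.5114 -0.3126 -0.0055] 0.01742878706563105
```

```bash
python3 -c "
from h import *
delta([.577,-.026,.26],.213)"
```

```text
shift cm [-55.48 -53.94  -4.61]
rot deg [ 0.   -0.   59.07] cur 1.2439567994994447
```

Call:
{"method": "send_rows", "body": {"xyz": [[-55.5,-53.9,-4.6],[-55.5,-53.9,-4.6],[-55.5,-53.9,-4.6],[-55.5,-53.9,-4.6],[-55.5,-53.9,-4.6]], "delta_rot": [[0,0,59],[0,0,59],[0,0,59],[0,0,59],[0,0,59]], "claw": [1,1,1,1,1]}}

```text
clock: 1.9
eef_pos: [0.339, 0.4391, 0.229]
eef_rot: [0.515, 0.857, 0.0, 0.0]
contact_force: [1.4, -0.1, 1.4]
finger_gap: 0.999
gripper_force: 0.0
```

```bash
python3 -c "
from h import *
delta([.577,-.026,.26],.213);print(state()['eef_pos'])"
```

```text
shift cm [-52.24  -0.79  -3.11]
rot deg [ 2.000e-02 -1.000e-02  1.577e+01] cur 0.48819737750411213
[0.33895251 0.43910424 0.22901749]
```

Call:
{"method": "send_rows", "body": {"xyz": [[-52.2,-0.8,-3.1],[-52.2,-0.8,-3.1],[-52.2,-0.8,-3.1],[-52.2,-0.8,-3.1],[-52.2,-0.8,-3.1]], "delta_rot": [[0,0,15.8],[0,0,15.8],[0,0,15.8],[0,0,15.8],[0,0,15.8]], "claw": [1,1,1,1,1]}}

```text
clock: 2.4
eef_pos: [0.454, 0.2174, 0.2441]
eef_rot: [0.626, 0.78, 0.0, 0.0]
contact_force: [0.2, 0.3, 0.9]
finger_gap: 1.0
gripper_force: 0.0
```

```bash
python3 -c "
from h import *
delta([.577,-.026,.26],.213);print(state()['eef_pos'])"
```

```text
shift cm [-26.43   6.73  -1.59]
rot deg [ 0.04 -0.01  0.31] cur 0.21836298926045125
[0.45403401 0.21744754 0.24406573]
```

Call:
{"method": "send_rows", "body": {"xyz": [[-26.4,6.7,-1.6],[-26.4,6.7,-1.6],[-26.4,6.7,-1.6],[-26.4,6.7,-1.6],[-26.4,6.7,-1.6]], "delta_rot": [[0,0,0],[0,0,0],[0,0,0],[0,0,0],[0,0,0]], "claw": [1,1,1,1,1]}}

```text
clock: 2.9
eef_pos: [0.5664, -0.0057, 0.2587]
eef_rot: [0.626, 0.78, 0.0, 0.0]
contact_force: [1.3, 1.3, -0.0]
finger_gap: 0.999
gripper_force: 0.0
```

Call:
{"method": "send_rows", "body": {"xyz": [[-1.4,0.3,0],[-1.4,0.3,0],[-1.4,0.3,0]], "delta_rot": [[0,0,0],[0,0,0],[0,0,0]], "claw": [1,1,1]}}

```text
clock: 3.2
eef_pos: [0.5711, -0.016, 0.258]
eef_rot: [0.626, 0.78, -0.0, -0.0]
contact_force: [-0.7, 0.4, 0.6]
finger_gap: 1.0
gripper_force: 0.0
```

```bash
python3 -c "
from h import *
delta([.577,-.026,.26],.213);print(state()['eef_pos'])
k=get_calibration('wrist');cv2.imwrite('pics/w1.png',capture('wrist'));print(look_for('wrist','lamp_handle')[:2])
L=np.array([[.566,.027,.16],[.589,-.079,.16],[.577,-.026,.16]]);print(proj('wrist',L,k))"
```

```text
shift cm [-1.1   0.36 -0.2 ]
rot deg [-0.04 -0.02  0.28] cur 0.2179574914507916
[ 0.5711164  -0.01598826  0.25796334]
[{'pixel': [179.2, 253.7], 'score': 0.78}]
[[142.97744374 253.89848763]
 [257.63112097 252.90262115]
 [203.25658188 252.82802141]]
```

View pics/w1.png

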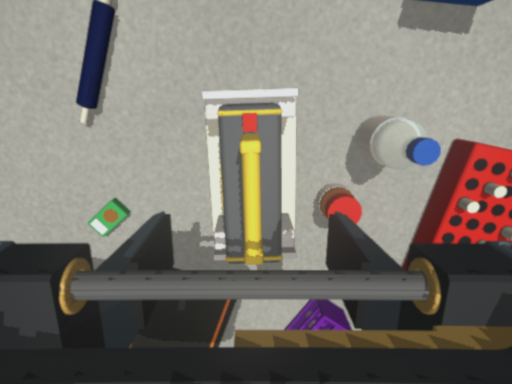

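The bar is seen at (250,140)–(253,260), which agrees with my projection. I'll descend and grip.

Call:
{"method": "send_rows", "body": {"xyz": [[-1.1,0.3,3],[-1.1,0.3,8],[-1.1,0.3,11.7],[-1.1,0.3,11.7],[-1.1,0.3,11.7]], "delta_rot": [[0,0,0],[0,0,0],[0,0,0],[0,0,0],[0,0,0]], "claw": [1,1,1,1,1], "newtons": 45}}

```text
clock: 3.8
eef_pos: [0.577, -0.0258, 0.142]
eef_rot: [0.625, 0.78, -0.0, -0.0]
contact_force: [0.5, -0.5, 0.8]
finger_gap: 0.998
gripper_force: 0.0
```

Call:
{"method": "send_rows", "body": {"xyz": [[0,0,0],[0,0,0],[0,0,0],[0,0,0],[0,0,0]], "delta_rot": [[0,0,0],[0,0,0],[0,0,0],[0,0,0],[0,0,0]], "claw": [0,0,0,0,0]}}

```text
clock: 4.3
eef_pos: [0.5771, -0.0267, 0.1416]
eef_rot: [0.626, 0.78, 0.0, 0.0]
contact_force: [-0.5, 1.1, 0.0]
finger_gap: 0.593
gripper_force: 0.0
```

Call:
{"method": "send_rows", "body": {"xyz": [[0,0,0],[0,0,0],[0,0,0],[0,0,0],[0,0,0]], "delta_rot": [[0,0,0],[0,0,0],[0,0,0],[0,0,0],[0,0,0]], "claw": [0,0,0,0,0]}}

```text
clock: 4.8
eef_pos: [0.5768, -0.0267, 0.1412]
eef_rot: [0.626, 0.78, -0.0, -0.0]
contact_force: [0.5, 0.5, -6.0]
finger_gap: 0.164
gripper_force: 44.9
```

Call:
{"method": "send_rows", "body": {"xyz": [[0,0,0],[0,0,0],[0,0,0]], "delta_rot": [[0,0,0],[0,0,0],[0,0,0]], "claw": [0,0,0]}}

```text
clock: 5.1
eef_pos: [0.5768, -0.0267, 0.1411]
eef_rot: [0.626, 0.78, -0.0, -0.0]
contact_force: [-1.3, 0.5, -2.1]
finger_gap: 0.162
gripper_force: 44.9
```

Call:
{"method": "send_rows", "body": {"xyz": [[0,0,-0.5],[0,0,-1.5],[0,0,-3],[0,0,-4.5],[0,0,-5.5]], "delta_rot": [[0,0,0],[0,0,0],[0,0,0],[0,0,0],[0,0,0]], "claw": [0,0,0,0,0]}}

```text
clock: 5.6
eef_pos: [0.5777, -0.0267, 0.1986]
eef_rot: [0.626, 0.78, 0.001, 0.001]
contact_force: [-0.4, -0.2, -6.2]
finger_gap: 0.168
gripper_force: 44.9
```

```bash
python3 -c "
from h import *
s=state();print(s['eef_pos'],s['contact_force'],s['wrist_torque'])
delta([.517,-.317,.2],-.09)"
```

```text
[ 0.577687   -0.02668089  0.19855119] [-0.4462086  -0.17232144 -6.1508158 ] [-0.11778371  0.03740782  0.03573644]
shift cm [-27.03 -12.21  -0.15]
rot deg [ 0.12  0.02 17.66] cur 0.21827791065020946
```

Call:
{"method": "send_rows", "body": {"xyz": [[-2,-0.9,0],[-5,-2.3,0],[-8.6,-3.9,0],[-12.2,-5.5,0],[-15.8,-7.1,0]], "delta_rot": [[0,0,1.5],[0,0,3.5],[0,0,6],[0,0,8],[0,0,10.5]], "claw": [0,0,0,0,0]}}

```text
clock: 6.1
eef_pos: [0.5416, -0.1977, 0.1972]
eef_rot: [0.695, 0.719, 0.0, 0.0]
contact_force: [0.0, 0.5, -5.4]
finger_gap: 0.167
gripper_force: 44.9
```

```bash
python3 -c "
from h import *
delta([.517,-.317,.2],-.09)"
```

```text
shift cm [-11.84  -2.86  -0.28]
rot deg [0.05 0.02 7.09] cur 0.03371676100437834
```

Call:
{"method": "send_rows", "body": {"xyz": [[-3.6,-0.9,0],[-7,-1.7,1],[-10,-2.4,2],[-11.8,-2.9,3],[-11.8,-2.9,5]], "delta_rot": [[0,0,2.2],[0,0,4.3],[0,0,6],[0,0,7],[0,0,7]], "claw": [0,0,0,0,0]}}

```text
clock: 6.6
eef_pos: [0.5175, -0.3178, 0.1474]
eef_rot: [0.738, 0.675, 0.0, 0.002]
contact_force: [0.7, -0.1, -6.1]
finger_gap: 0.165
gripper_force: 44.9
```

Call:
{"method": "send_rows", "body": {"xyz": [[0,0,2],[0,0,3.5],[0,0,4.8],[0,0,5.8],[0,0,6.3]], "delta_rot": [[0,0,0],[0,0,0],[0,0,0],[0,0,0],[0,0,0]], "claw": [0,0,0,0,0]}}

```text
clock: 7.1
eef_pos: [0.517, -0.3149, 0.0825]
eef_rot: [0.737, 0.676, -0.0, -0.0]
contact_force: [-0.4, 0.2, -6.1]
finger_gap: 0.165
gripper_force: 44.9
```

Call:
{"method": "send_rows", "body": {"xyz": [[0,0,0.3],[0,0,0.5],[0,0,0.7],[0,0,0.7]], "delta_rot": [[0,0,0],[0,0,0],[0,0,0],[0,0,0]], "claw": [0,0,0,0]}}

```text
clock: 7.5
eef_pos: [0.5171, -0.3153, 0.0764]
eef_rot: [0.737, 0.676, 0.0, 0.0]
contact_force: [0.2, -0.4, -6.6]
finger_gap: 0.165
gripper_force: 44.9
```

Call:
{"method": "send_rows", "body": {"xyz": [[0,0,0.2],[0,0,0.3],[0,0,0.3]], "delta_rot": [[0,0,0],[0,0,0],[0,0,0]], "claw": [0,0,0]}}

```text
clock: 7.8
eef_pos: [0.5175, -0.3155, 0.0751]
eef_rot: [0.737, 0.676, 0.0, 0.0]
contact_force: [-8.2, 6.4, 20.1]
finger_gap: 0.17
gripper_force: 44.9
```

Call:
{"method": "send_rows", "body": {"xyz": [[0,0,-0.2],[0,0,-0.2],[0,0,-0.2],[0,0,-0.2],[0,0,-0.2]], "delta_rot": [[0,0,0],[0,0,0],[0,0,0],[0,0,0],[0,0,0]], "claw": [0,0.5,0.5,0.5,0.5]}}

```text
clock: 8.3
eef_pos: [0.5171, -0.3153, 0.0753]
eef_rot: [0.737, 0.676, 0.0, 0.0]
contact_force: [0.2, -0.3, -0.6]
finger_gap: 0.478
gripper_force: 0.0
```

Call:
{"method": "send_rows", "body": {"xyz": [[0,0,0],[0,0,-3],[0,0,-7],[0,0,-11],[0,0,-15]], "delta_rot": [[0,0,0],[0,0,0],[0,0,0],[0,0,0],[0,0,0]], "claw": [0.5,0.5,0.5,0.5,0.5]}}

```text
clock: 8.8
eef_pos: [0.5168, -0.3151, 0.2267]
eef_rot: [0.737, 0.676, -0.0, -0.0]
contact_force: [1.0, 0.3, -0.3]
finger_gap: 0.502
gripper_force: 0.0
```

```bash
python3 -c "
from h import *
cv2.imwrite('pics/top1.png',capture('top')[150:350,60:480]);print(look_for('top','lamp'),look_for('top','cassette'))
a=cv2.imread('pics/top1.png');cv2.imwrite('pics/top1.png',cv2.resize(a,None,fx=1.9,fy=1.9,interpolation=cv2.INTER_CUBIC))
delta([.483,.317,.17],0.0);print(state()['joints'])"
```

```text
[{'pixel': [213.5, 343.0], 'score': 0.89}, {'pixel': [209.1, 150.8], 'score': 0.33}] [{'pixel': [212.2, 151.8], 'score': 0.52}, {'pixel': [194.8, 267.1], 'score': 0.5}]
shift cm [62.77 -9.05  5.62]
rot deg [ 0.24  0.14 -5.  ] cur -0.08718843309613857
[-5.85986954e-01  2.16103415e-01  1.92176867e+00 -4.24864010e-06
  9.98829018e-01 -4.98791200e-01]
```

View pics/top1.png

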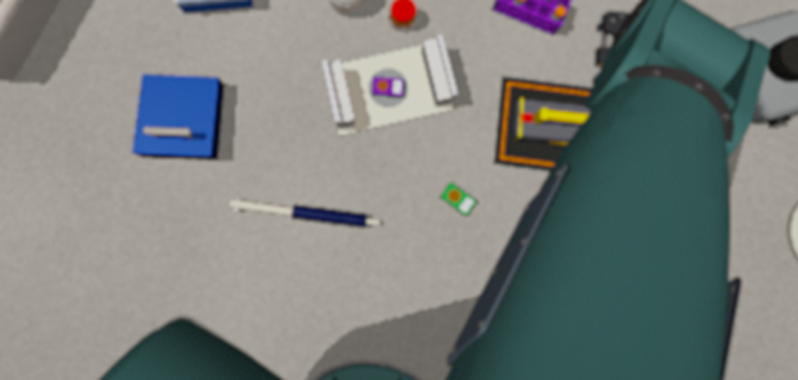

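The lamp stands on the mat, the cassette is on the stand at about (389,87) in the crop, and the case is untouched. Next is the lid bar.

Call:
{"method": "send_rows", "body": {"xyz": [[62.8,-9,4],[62.8,-9,4],[62.8,-9,4],[62.8,-9,4],[62.8,-9,4]], "delta_rot": [[0,0,-5],[0,0,-5],[0,0,-5],[0,0,-5],[0,0,-5]], "claw": [0.7,0.7,0.7,0.7,0.7]}}

```text
clock: 9.45
eef_pos: [0.5021, -0.0642, 0.2082]
eef_rot: [0.707, 0.707, -0.0, -0.001]
contact_force: [1.3, -0.2, -0.8]
finger_gap: 0.697
gripper_force: 0.0
```

```bash
python3 -c "
from h import *
delta([.483,.317,.19],-.02)"
```

```text
shift cm [38.12 -1.92  1.84]
rot deg [-0.09 -0.02  1.12] cur -0.00036664301720510653
```

Call:
{"method": "send_rows", "body": {"xyz": [[38.1,-1.9,1.8],[38.1,-1.9,1.8],[38.1,-1.9,1.8],[38.1,-1.9,1.8],[38.1,-1.9,1.8]], "delta_rot": [[0,0,1],[0,0,1],[0,0,1],[0,0,1],[0,0,1]], "claw": [0.7,0.7,0.7,0.7,0.7]}}

```text
clock: 9.95
eef_pos: [0.4897, 0.1852, 0.1965]
eef_rot: [0.713, 0.701, -0.001, -0.0]
contact_force: [0.8, -0.4, -0.1]
finger_gap: 0.701
gripper_force: 0.0
```

```bash
python3 -c "
from h import *
delta([.483,.317,.19],-.02)"
```

```text
shift cm [13.17 -0.9   0.65]
rot deg [-0.07  0.03  0.15] cur -0.017306924715592358
```

Call:
{"method": "send_rows", "body": {"xyz": [[13.2,-0.9,0.6],[13.2,-0.9,0.6],[13.2,-0.9,0.6],[13.2,-0.9,0.6]], "delta_rot": [[0,0,0],[0,0,0],[0,0,0],[0,0,0]], "claw": [0.7,0.7,0.7,0.7]}}

```text
clock: 10.35
eef_pos: [0.4831, 0.3184, 0.1902]
eef_rot: [0.712, 0.702, -0.001, -0.0]
contact_force: [-0.2, -0.3, -0.3]
finger_gap: 0.697
gripper_force: 0.0
```

```bash
python3 -c "
from h import *
delta([.483,.317,.19],-.02);print(state()['eef_pos'])
k=get_calibration('wrist');cv2.imwrite('pics/w2.png',capture('wrist'));print(look_for('wrist','lid_handle')[:2],look_for('wrist','case')[:1])
L=np.array([[.484,.3535,.0875],[.482,.2805,.0875]]);print(proj('wrist',L,k)); 
t=-.01;c,s=np.cos(t),np.sin(t)
print(proj('wrist',np.array([[.516+c*x-s*y,.311+s*x+c*y,.0525] for x,y in [(.065,.062),(.065,-.062),(-.065,-.062),(-.065,.062)]]),k))"
```

```text
shift cm [-0.14 -0.01  0.02]
rot deg [-0.08  0.03  0.33] cur -0.014177007728441578
[0.48310656 0.3183938  0.19018582]
[{'pixel': [177.2, 275.8], 'score': 0.79}] [{'pixel': [174.6, 280.7], 'score': 0.96}]
[[151.37178668 249.44865226]
 [228.74880262 248.38457469]]
[[124.23891598 351.25287847]
 [242.42837146 341.00380709]
 [242.65490381 219.46866814]
 [124.91742561 215.49496481]]
```

View pics/w2.png

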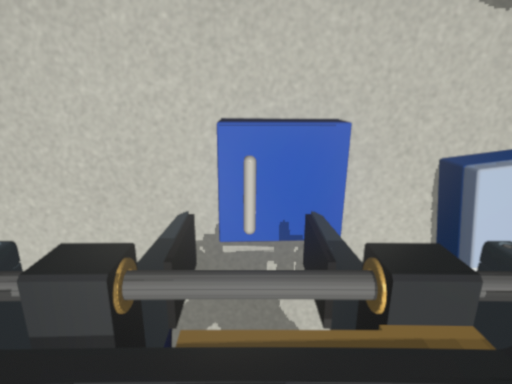

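The bar is at column 249, rows 156–234, about 5 mm further toward -y than I thought. The lid outline matches the prediction, so I'll descend with that correction.

Call:
{"method": "send_rows", "body": {"xyz": [[-0.6,0,4],[-0.6,0,8],[-0.6,0,11],[-0.6,0,11.9],[-0.6,0,11.9]], "delta_rot": [[0,0,0],[0,0,0],[0,0,0],[0,0,0],[0,0,0]], "claw": [0.7,0.7,0.7,0.7,0.7], "newtons": 15}}

```text
clock: 11.0
eef_pos: [0.4836, 0.3082, 0.0719]
eef_rot: [0.714, 0.701, -0.001, -0.0]
contact_force: [-0.0, 0.2, 0.2]
finger_gap: 0.698
gripper_force: 0.0
```

Call:
{"method": "send_rows", "body": {"xyz": [[0,0,0],[0,0,0],[0,0,0],[0,0,0],[0,0,0]], "delta_rot": [[0,0,0],[0,0,0],[0,0,0],[0,0,0],[0,0,0]], "claw": [0,0,0,0,0]}}

```text
clock: 11.5
eef_pos: [0.4841, 0.3096, 0.0732]
eef_rot: [0.713, 0.701, 0.0, 0.0]
contact_force: [0.2, 0.3, -0.8]
finger_gap: 0.292
gripper_force: 0.0
```

Call:
{"method": "send_rows", "body": {"xyz": [[0,0,0],[0,0,0],[0,0,0],[0,0,0]], "delta_rot": [[0,0,0],[0,0,0],[0,0,0],[0,0,0]], "claw": [0,0,0,0]}}

```text
clock: 11.9
eef_pos: [0.4827, 0.3094, 0.0724]
eef_rot: [0.713, 0.701, -0.001, -0.001]
contact_force: [-7.4, 3.8, 3.4]
finger_gap: 0.118
gripper_force: 15.0
```

```bash
cat > arc.py <<'E'
from h import *
s=state();r=R.from_quat(s["eef_rot"]);p=s["eef_pos"];g=p+r.apply([0,0,-.019])
print(g,s['contact_force'])
h=np.array([.581,.0465]);rel=np.array([g[0],g[2]])-h;print("rad",np.hypot(*rel)) 
a0=np.arctan2(rel[1],-rel[0])-np.arctan2(.041,.1);print("theta",a0)
import sys
for th in eval(sys.argv[1]):
    w=np.array([-.1*np.cos(th)+.041*np.sin(th),.1*np.sin(th)+.041*np.cos(th)])+h
    # keep y: travel along case x (yaw -.015)
    t=np.array([w[0],g[1]-.015*(w[0]-g[0]),w[1]-.019])
    print(round(th,2),np.round(r.inv().apply(t-p)*100,1))
E
python3 arc.py "np.arange(.1,1.65,.1)"
```

```text
[0.48278343 0.30939668 0.09144125] [-7.43292518  3.80440314  3.40644317]
rad 0.10801022855088935
theta 0.040036499675100756
0.1 [ 0.   0.3 -0.6]
0.2 [ 0.   0.8 -1.5]
0.3 [ 0.   1.5 -2.4]
0.4 [ 0.   2.2 -3.2]
0.5 [ 0.   3.  -3.9]
0.6 [ 0.   3.9 -4.5]
0.7 [ 0.   4.8 -5.1]
0.8 [ 0.   5.8 -5.6]
0.9 [ 0.   6.8 -5.9]
1.0 [ 0.   7.9 -6.2]
1.1 [ 0.   8.9 -6.3]
1.2 [ 0.  10.  -6.3]
1.3 [ 0.  11.1 -6.3]
1.4 [ 0.  12.2 -6.1]
1.5 [ 0.  13.2 -5.8]
1.6 [ 0.  14.2 -5.4]
```

Call:
{"method": "send_rows", "body": {"xyz": [[0,0.3,-0.6],[0,0.8,-1.5],[0,1.5,-2.4],[0,2.2,-3.2],[0,3.0,-3.9]], "delta_rot": [[0,0,0],[0,0,0],[0,0,0],[0,0,0],[0,0,0]], "claw": [0,0,0,0,0]}}

```text
clock: 12.4
eef_pos: [0.512, 0.3088, 0.1119]
eef_rot: [0.713, 0.701, -0.002, -0.001]
contact_force: [-14.0, 0.8, 12.3]
finger_gap: 0.115
gripper_force: 15.3
```

```bash
python3 arc.py "np.arange(.6,1.65,.1)"
```

```text
[0.51213016 0.30881948 0.13091398] [-13.99992376   0.7832735   12.32065796]
rad 0.10894390464359768
theta 0.49736300769178204
0.6 [ 0.   1.  -0.6]
0.7 [ 0.   1.9 -1.1]
0.8 [ 0.   2.9 -1.6]
0.9 [ 0.   3.9 -2. ]
1.0 [ 0.   4.9 -2.2]
1.1 [ 0.   6.  -2.4]
1.2 [ 0.   7.1 -2.4]
1.3 [ 0.   8.2 -2.3]
1.4 [ 0.   9.2 -2.2]
1.5 [ 0.  10.3 -1.9]
1.6 [ 0.  11.3 -1.5]
```

Call:
{"method": "send_rows", "body": {"xyz": [[0,0.8,-0.7],[0,1.7,-1.2],[0,2.7,-1.7],[0,3.7,-2.1],[0,4.7,-2.3]], "delta_rot": [[0,0,0],[0,0,0],[0,0,0],[0,0,0],[0,0,0]], "claw": [0,0,0,0,0]}}

```text
clock: 12.9
eef_pos: [0.5612, 0.3081, 0.1351]
eef_rot: [0.713, 0.701, -0.0, -0.0]
contact_force: [-3.6, -0.8, 3.7]
finger_gap: 0.113
gripper_force: 15.5
```

```bash
python3 arc.py "np.arange(1.1,1.75,.1)"
```

```text
[0.56116647 0.30811031 0.15412292] [-3.59504205 -0.76303712  3.71662759]
rad 0.10943519884302903
theta 0.9994566234153741
1.1 [ 0.   1.1 -0. ]
1.2 [ 0.   2.2 -0. ]
1.3 [0.  3.3 0. ]
1.4 [0.  4.3 0.2]
1.5 [0.  5.4 0.5]
1.6 [0.  6.4 0.9]
1.7 [0.  7.3 1.4]
```

Call:
{"method": "send_rows", "body": {"xyz": [[0,1.1,-0.1],[0,2.2,-0.15],[0,3.2,-0.1],[0,4.3,0.1],[0,5.4,0.4]], "delta_rot": [[0,0,0],[0,0,0],[0,0,0],[0,0,0],[0,0,0]], "claw": [0,0,0,0,0]}}

```text
clock: 13.4
eef_pos: [0.6158, 0.3071, 0.1304]
eef_rot: [0.713, 0.701, -0.0, 0.0]
contact_force: [-1.9, -0.7, 2.5]
finger_gap: 0.109
gripper_force: 15.1
```

Call:
{"method": "send_rows", "body": {"xyz": [[0,0.5,0.2],[0,1.0,0.4],[0,1.0,0.4]], "delta_rot": [[0,0,0],[0,0,0],[0,0,0]], "claw": [0,0,0]}}

```text
clock: 13.7
eef_pos: [0.6254, 0.3069, 0.1263]
eef_rot: [0.713, 0.701, 0.0, 0.0]
contact_force: [0.9, -0.0, 0.0]
finger_gap: 0.113
gripper_force: 15.2
```

```bash
python3 arc.py "[1.6]"
```

```text
[0.62543246 0.30690687 0.14525253] [ 0.88395525 -0.0055053   0.00122619]
rad 0.10828806538809028
theta 1.6045010280551428
1.6 [ 0.  -0.1 -0. ]
```

Call:
{"method": "send_rows", "body": {"xyz": [[0,0,0],[0,0,0],[0,0,0],[0,0,-3],[0,0,-6]], "delta_rot": [[0,0,0],[0,0,0],[0,0,0],[0,0,0],[0,0,0]], "claw": [0.25,0.25,0.25,0.25,0.25]}}

```text
clock: 14.2
eef_pos: [0.6242, 0.3069, 0.1867]
eef_rot: [0.713, 0.701, -0.001, -0.0]
contact_force: [1.0, -0.1, 0.4]
finger_gap: 0.248
gripper_force: 0.0
```

Call:
{"method": "send_rows", "body": {"xyz": [[0,0,-4],[0,0,-7]], "delta_rot": [[0,0,0],[0,0,0]], "claw": [0.3,0.5]}}

```text
clock: 14.4
eef_pos: [0.6251, 0.3072, 0.2592]
eef_rot: [0.713, 0.701, 0.001, 0.0]
contact_force: [-0.1, 0.0, 1.1]
finger_gap: 0.363
gripper_force: 0.0
```

```bash
python3 -c "
from h import *
p=at('top',(195.8,264.7),.022);print(p)
print([(d['pixel'],at('scene',d['pixel'],.018),d['score']) for d in (capture('scene') is None) or look_for('scene','cassette')])
delta([p[0],p[1],.2],.2);print(state()['eef_pos'],state()['joints'])"
```

```text
[ 0.57456315 -0.02528316  0.022     ]
[([224.1, 249.2], array([ 0.56940681, -0.02274893,  0.018     ]), 0.77)]
shift cm [-33.43  -4.69   6.06]
rot deg [  0.38  -0.13 -12.44] cur -0.017186354355194174
[0.62676458 0.30799177 0.26193193] [4.23356079e-01 3.24861774e-01 1.71399997e+00 4.93549104e-05
 1.09570019e+00 4.40510381e-01]
```

Call:
{"method": "send_rows", "body": {"xyz": [[-33.4,-4.7,5],[-33.4,-4.7,5],[-33.4,-4.7,5],[-33.4,-4.7,5],[-33.4,-4.7,5]], "delta_rot": [[0,0,-12],[0,0,-12],[0,0,-12],[0,0,-12],[0,0,-12]], "claw": [0.7,0.7,0.7,0.7,0.7]}}

```text
clock: 15.0
eef_pos: [0.5852, 0.0611, 0.2193]
eef_rot: [0.636, 0.772, -0.0, -0.0]
contact_force: [0.7, -0.7, -0.0]
finger_gap: 0.703
gripper_force: 0.0
```

```bash
python3 -c "
from h import *
delta([.5735,-.025,.2],.2)"
```

```text
shift cm [-8.23 -2.8   1.93]
rot deg [-0.02 -0.   -0.43] cur 0.19252282219727523
```

Call:
{"method": "send_rows", "body": {"xyz": [[-8.2,-2.8,1.9],[-8.2,-2.8,1.9],[-8.2,-2.8,1.9],[-8.2,-2.8,1.9]], "delta_rot": [[0,0,0],[0,0,0],[0,0,0],[0,0,0]], "claw": [0.7,0.7,0.7,0.7]}}

```text
clock: 15.4
eef_pos: [0.5741, -0.0235, 0.2006]
eef_rot: [0.637, 0.771, -0.0, -0.0]
contact_force: [-0.3, -0.2, 0.5]
finger_gap: 0.7
gripper_force: 0.0
```

```bash
python3 -c "
from h import *
k=get_calibration('wrist');im=capture('wrist');print(state()['eef_pos']);cv2.imwrite('pics/w3.png',im);print(look_for('wrist','cassette')[:2])
hsv=cv2.cvtColor(im,cv2.COLOR_BGR2HSV)
m=cv2.inRange(hsv,(125,60,30),(160,255,255));m[250:]=0
n,lab,st,ce=cv2.connectedComponentsWithStats(m)
for i in range(1,n):
    if st[i,4]>60:
        c=max(cv2.findContours((lab==i).astype('uint8'),cv2.RETR_EXTERNAL,2)[0],key=cv2.contourArea)
        b=cv2.boxPoints(cv2.minAreaRect(c));W=np.array([at('wrist',(y,x),.021,k) for x,y in b]);e=W[1]-W[0],W[2]-W[1]
        l=max(e,key=np.linalg.norm);print(st[i],W.mean(0),[np.linalg.norm(q) for q in e],'yaw',np.arctan2(-l[0],l[1]))
"
```

```text
[ 0.57441023 -0.02277958  0.20094544]
[{'pixel': [170.6, 249.0], 'score': 0.6}]
[234 146  36  49 711] [ 0.57677976 -0.02287452  0.021     ] [np.float64(0.05228869017994414), np.float64(0.028987335433968607)] yaw -0.058380691354667225
```

View pics/w3.png

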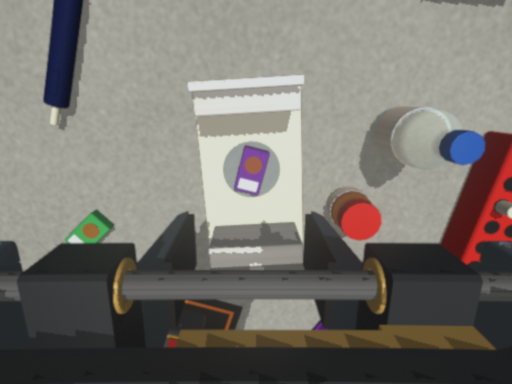

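The cassette is at about (252,170), measures 52×29 mm and has its window up, centred at (0.577,-0.023) with yaw -0.06. I'll rotate and descend.

Call:
{"method": "send_rows", "body": {"xyz": [[0,0.2,4],[0,0.2,8],[0,0.2,12],[0,0.2,16],[0,0.2,18.2]], "delta_rot": [[0,0,7],[0,0,14.8],[0,0,14.8],[0,0,14.8],[0,0,14.8]], "claw": [0.7,0.7,0.7,0.7,0.7], "newtons": 20}}

```text
clock: 16.0
eef_pos: [0.5752, -0.0212, 0.0163]
eef_rot: [0.73, 0.684, -0.001, -0.001]
contact_force: [0.0, 0.1, 0.6]
finger_gap: 0.698
gripper_force: 0.0
```

```bash
python3 -c "
from h import *
delta([.5768,-.0229,.0095],-.058);print(state()['eef_pos'])"
```

```text
shift cm [-0.16  0.17  0.68]
rot deg [-0.14 -0.01 -0.37] cur -0.06449212532795512
[ 0.57524464 -0.02122442  0.01627359]
```

Call:
{"method": "send_rows", "body": {"xyz": [[-0.1,0.1,0.7],[-0.1,0.1,0.7],[-0.1,0.1,0.7],[-0.1,0.1,0.7],[-0.1,0.1,0.7]], "delta_rot": [[0,0,0],[0,0,0],[0,0,0],[0,0,0],[0,0,0]], "claw": [0.7,0.7,0,0,0]}}

```text
clock: 16.5
eef_pos: [0.5781, -0.0238, 0.0132]
eef_rot: [0.73, 0.683, 0.001, 0.001]
contact_force: [0.2, -1.2, 0.0]
finger_gap: 0.466
gripper_force: 0.0
```

Call:
{"method": "send_rows", "body": {"xyz": [[0,0,0],[0,0,0],[0,0,0],[0,0,0],[0,0,0]], "delta_rot": [[0,0,0],[0,0,0],[0,0,0],[0,0,0],[0,0,0]], "claw": [0,0,0,0,0]}}

```text
clock: 17.0
eef_pos: [0.5776, -0.0238, 0.0126]
eef_rot: [0.73, 0.683, 0.0, 0.0]
contact_force: [-1.9, 0.5, 7.4]
finger_gap: 0.33
gripper_force: 20.0
```

Call:
{"method": "send_rows", "body": {"xyz": [[0,0,-1],[0,0,-4],[0,0,-8],[0,0,-12],[0,0,-14.5]], "delta_rot": [[0,0,0],[0,0,0],[0,0,0],[0,0,0],[0,0,0]], "claw": [0,0,0,0,0]}}

```text
clock: 17.5
eef_pos: [0.5781, -0.0239, 0.1606]
eef_rot: [0.73, 0.683, 0.001, 0.001]
contact_force: [-0.2, -0.3, -1.1]
finger_gap: 0.326
gripper_force: 20.0
```

```bash
python3 -c "
from h import *
delta([.508,.311,.16],1.555);print(state()['finger_gap'])"
```

```text
shift cm [ 3.295e+01 -9.220e+00  3.000e-02]
rot deg [ 0.14 -0.13 87.1 ] cur -0.06633657190646211
0.3262046790404985
```

Call:
{"method": "send_rows", "body": {"xyz": [[33,-9.2,0],[33,-9.2,0],[33,-9.2,0],[33,-9.2,0],[33,-9.2,0]], "delta_rot": [[0,0,87],[0,0,87],[0,0,87],[0,0,87],[0,0,87]], "claw": [0,0,0,0,0]}}

```text
clock: 18.0
eef_pos: [0.5299, 0.2045, 0.1579]
eef_rot: [0.92, 0.392, 0.0, 0.0]
contact_force: [1.9, -0.0, -0.5]
finger_gap: 0.33
gripper_force: 20.0
```

```bash
python3 -c "
from h import *
delta([.508,.311,.16],1.555);print(state()['finger_gap'])"
```

```text
shift cm [ 6.16 -8.96 -0.21]
rot deg [ 0.000e+00 -4.000e-02  4.701e+01] cur -0.7661216177693355
0.32991699772621325
```

Call:
{"method": "send_rows", "body": {"xyz": [[6.2,-9,0],[6.2,-9,0],[6.2,-9,0],[6.2,-9,0],[6.2,-9,0]], "delta_rot": [[0,0,47],[0,0,47],[0,0,47],[0,0,47],[0,0,47]], "claw": [0,0,0,0,0]}}

```text
clock: 18.5
eef_pos: [0.5076, 0.3105, 0.1576]
eef_rot: [0.999, 0.037, 0.0, -0.0]
contact_force: [-0.1, -0.4, -0.8]
finger_gap: 0.327
gripper_force: 20.0
```

```bash
python3 -c "
from h import *
cv2.imwrite('pics/w4.png',capture('wrist'))
delta([.508,.311,.16],1.555)
delta([.508,.311,.0145],1.555)"
```

```text
shift cm [ 0.03 -0.08 -0.24]
rot deg [-0.01 -0.    4.59] cur -1.5064849699861969
shift cm [ 0.03 -0.08 14.31]
rot deg [-0.01 -0.    4.59] cur -1.5064849699861969
```

View pics/w4.png

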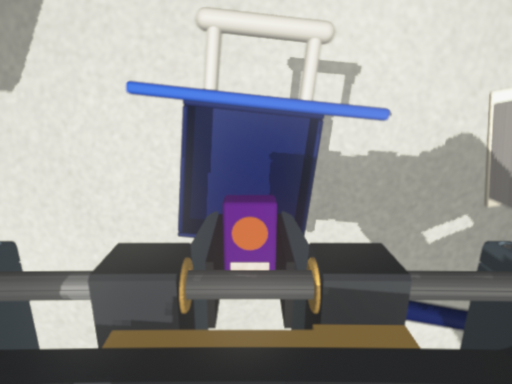

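The lid is upright at rows 85–115, and the cassette is held level over the case opening with its window up. I'll lower it.

Call:
{"method": "send_rows", "body": {"xyz": [[0,-0.1,3],[0,-0.1,7],[0,-0.1,10],[0,-0.1,12.5],[0,-0.1,13.5]], "delta_rot": [[0,0,4.5],[0,0,4.5],[0,0,4.5],[0,0,4.5],[0,0,4.5]], "claw": [0,0,0,0,0]}}

```text
clock: 19.05
eef_pos: [0.5069, 0.31, 0.0203]
eef_rot: [1.0, 0.002, -0.001, 0.001]
contact_force: [0.1, 0.3, -0.5]
finger_gap: 0.327
gripper_force: 20.0
```

Call:
{"method": "send_rows", "body": {"xyz": [[0,0,0.3],[0,0,0.6],[0,0,0.8],[0,0,0.8]], "delta_rot": [[0,0,0],[0,0,0],[0,0,0],[0,0,0]], "claw": [0,0,0,0]}}

```text
clock: 19.45
eef_pos: [0.5085, 0.311, 0.0148]
eef_rot: [1.0, 0.001, 0.001, -0.0]
contact_force: [-0.2, 0.1, -0.4]
finger_gap: 0.327
gripper_force: 20.0
```

Call:
{"method": "send_rows", "body": {"xyz": [[0,0,0.1],[0,0,0.2],[0,0,0.3],[0,0,0.3]], "delta_rot": [[0,0,0],[0,0,0],[0,0,0],[0,0,0]], "claw": [0,0,0,0]}}

```text
clock: 19.85
eef_pos: [0.5082, 0.3109, 0.0116]
eef_rot: [1.0, 0.001, 0.0, -0.0]
contact_force: [-2.7, -1.1, 8.6]
finger_gap: 0.325
gripper_force: 20.0
```

Contact with the floor. Release and rise.

Call:
{"method": "send_rows", "body": {"xyz": [[0,0,-0.1],[0,0,-0.1],[0,0,-0.1],[0,0,-0.1],[0,0,-0.1]], "delta_rot": [[0,0,0],[0,0,0],[0,0,0],[0,0,0],[0,0,0]], "claw": [0.5,0.5,0.5,0.5,0.5]}}

```text
clock: 20.35
eef_pos: [0.5079, 0.3107, 0.012]
eef_rot: [1.0, 0.0, -0.0, 0.0]
contact_force: [0.1, -0.3, -0.5]
finger_gap: 0.499
gripper_force: 0.0
```

Call:
{"method": "send_rows", "body": {"xyz": [[0,0,-3],[0,0,-8],[0,0,-13],[0,0,-18],[0,0,-22]], "delta_rot": [[0,0,0],[0,0,0],[0,0,0],[0,0,0],[0,0,0]], "claw": [0.5,0.5,0.5,0.5,0.5]}}

```text
clock: 20.85
eef_pos: [0.5082, 0.3109, 0.2352]
eef_rot: [1.0, 0.001, 0.001, -0.0]
contact_force: [1.2, 0.3, -0.7]
finger_gap: 0.502
gripper_force: 0.0
```

```bash
python3 -c "
from h import *
k=get_calibration('wrist');cv2.imwrite('pics/w5.png',capture('wrist'))
q=look_for('wrist','cassette')[:1];print(q, [at('wrist',d['pixel'],.021,k) for d in q])
q=look_for('wrist','lid_handle')[:1];print(q, [at('wrist',d['pixel'],.145,k) for d in q])
delta([.625,.307,.23],-.017);print(state()['joints'])"
```

```text
[{'pixel': [160.8, 249.9], 'score': 0.6}] [array([0.51370453, 0.31068101, 0.021     ])]
[{'pixel': [98.1, 247.5], 'score': 0.91}] [array([0.58832357, 0.31269695, 0.145     ])]
shift cm [11.58  0.46  0.54]
rot deg [  0.09  -0.31 -88.97] cur -1.5697467611070164
[5.09911297e-01 1.91578284e-01 1.93770154e+00 1.02450270e-06
 1.00723788e+00 2.07966299e+00]
```

View pics/w5.png

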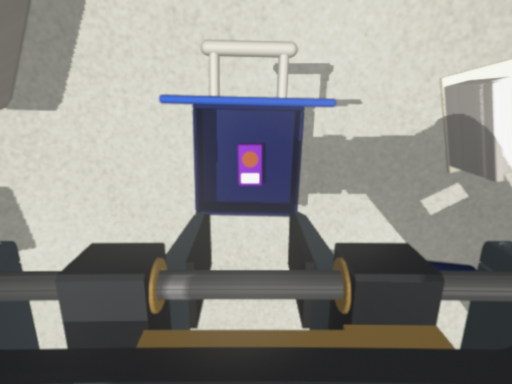

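The cassette lies flat in the case at about (250,165), window up. The lid is still upright with its bar at row 48. I'll turn back and regrip the bar.

Call:
{"method": "send_rows", "body": {"xyz": [[11.6,0.5,0.5],[11.6,0.5,0.5],[11.6,0.5,0.5],[11.6,0.5,0.5],[11.6,0.5,0.5]], "delta_rot": [[0,0,-89],[0,0,-89],[0,0,-89],[0,0,-89],[0,0,-89]], "claw": [0.3,0.3,0.3,0.3,0.3]}}

```text
clock: 21.5
eef_pos: [0.6238, 0.3053, 0.2246]
eef_rot: [0.929, 0.369, -0.001, 0.0]
contact_force: [0.1, -0.5, 0.3]
finger_gap: 0.298
gripper_force: 0.0
```

```bash
python3 -c "
from h import *
delta([.625,.308,.23],-.017)"
```

```text
shift cm [ 0.27 -0.12 -0.54]
rot deg [ -0.12   0.13 -45.68] cur -0.8142741204985602
```

Call:
{"method": "send_rows", "body": {"xyz": [[0.2,-0.1,-0.4],[0.2,-0.1,-0.4],[0.2,-0.1,-0.4],[0.2,-0.1,-0.4],[0.2,-0.1,-0.4]], "delta_rot": [[0,0,-46],[0,0,-46],[0,0,-46],[0,0,-46],[0,0,-46]], "claw": [0.3,0.3,0.3,0.3,0.3]}}

```text
clock: 22.0
eef_pos: [0.624, 0.3076, 0.229]
eef_rot: [0.729, 0.684, -0.001, -0.0]
contact_force: [1.0, 0.1, -0.7]
finger_gap: 0.3
gripper_force: 0.0
```

Call:
{"method": "send_rows", "body": {"xyz": [[0,0,0],[0,0,0]], "delta_rot": [[0,0,-3],[0,0,-3]], "claw": [0.3,0.3]}}

```text
clock: 22.2
eef_pos: [0.6241, 0.3077, 0.2292]
eef_rot: [0.713, 0.701, -0.001, -0.0]
contact_force: [-0.0, -0.5, -0.4]
finger_gap: 0.298
gripper_force: 0.0
```

```bash
python3 -c "
from h import *
delta([.6248,.308,.127],-.017);print(state()['eef_pos'])"
```

```text
shift cm [ 0.04  0.09 10.22]
rot deg [-0.12  0.06  0.01] cur -0.01675196822954485
[0.62411479 0.30767394 0.22922364]
```

Call:
{"method": "send_rows", "body": {"xyz": [[0,0.1,3],[0,0.1,6],[0,0.1,8.5],[0,0.1,10.2],[0,0.1,10.2]], "delta_rot": [[0,0,0],[0,0,0],[0,0,0],[0,0,0],[0,0,0]], "claw": [0.3,0.3,0.3,0.3,0.3], "newtons": 15}}

```text
clock: 22.7
eef_pos: [0.6242, 0.3073, 0.1261]
eef_rot: [0.714, 0.701, -0.002, -0.001]
contact_force: [-0.0, 0.5, -0.2]
finger_gap: 0.3
gripper_force: 0.0
```

Call:
{"method": "send_rows", "body": {"xyz": [[0,0,0],[0,0,0],[0,0,0],[0,0,0],[0,0,0]], "delta_rot": [[0,0,0],[0,0,0],[0,0,0],[0,0,0],[0,0,0]], "claw": [0,0,0,0,0]}}

```text
clock: 23.2
eef_pos: [0.6265, 0.3082, 0.1302]
eef_rot: [0.713, 0.701, 0.001, 0.0]
contact_force: [1.1, 0.3, 5.0]
finger_gap: 0.117
gripper_force: 15.0
```

```bash
python3 arc.py "np.arange(1.5,-.02,-.1)"; python3 -c "
from station import *;print(state()['finger_gap'],state()['gripper_force'])"
```

```text
[0.62647997 0.30823542 0.14918508] [1.06344182 0.25297142 5.00606723]
rad 0.11230606724816694
theta 1.5986390581028433
1.5 [-0.  -1.2  0. ]
1.4 [-0.  -2.2 -0.3]
1.3 [-0.  -3.3 -0.5]
1.2 [-0.  -4.4 -0.5]
1.1 [-0.  -5.4 -0.5]
1.0 [-0.  -6.5 -0.4]
0.9 [-0.  -7.6 -0.1]
0.8 [-0.  -8.6  0.2]
0.7 [-0.  -9.6  0.7]
0.6 [ -0.  -10.5   1.2]
0.5 [ -0.  -11.4   1.9]
0.4 [ -0.  -12.2   2.6]
0.3 [ -0.  -12.9   3.4]
0.2 [ -0.  -13.5   4.2]
0.1 [ -0.  -14.1   5.2]
-0.0 [ -0.  -14.6   6.1]
0.11669503289824378 15.000764429569244
```

Call:
{"method": "send_rows", "body": {"xyz": [[0,-1.1,-0.1],[0,-2.2,-0.3],[0,-3.3,-0.5],[0,-4.4,-0.6],[0,-5.4,-0.6]], "delta_rot": [[0,0,0],[0,0,0],[0,0,0],[0,0,0],[0,0,0]], "claw": [0,0,0,0,0]}}

```text
clock: 23.7
eef_pos: [0.573, 0.3097, 0.1371]
eef_rot: [0.713, 0.701, 0.002, 0.001]
contact_force: [2.1, 3.1, 4.9]
finger_gap: 0.117
gripper_force: 15.0
```

```bash
python3 arc.py "np.arange(1.0,-.02,-.1)"
```

```text
[0.57290633 0.30964219 0.15614231] [2.14726817 3.14646848 4.85820668]
rad 0.10994064066199066
theta 1.1080139050540558
1.0 [-0.  -1.2  0.3]
0.9 [-0.  -2.2  0.6]
0.8 [-0.  -3.2  0.9]
0.7 [-0.  -4.2  1.4]
0.6 [-0.  -5.1  1.9]
0.5 [-0.  -6.   2.5]
0.4 [-0.  -6.8  3.3]
0.3 [-0.  -7.6  4.1]
0.2 [-0.  -8.2  4.9]
0.1 [-0.  -8.8  5.9]
0.0 [-0.  -9.2  6.8]
```

Call:
{"method": "send_rows", "body": {"xyz": [[0,-1.2,0.1],[0,-2.2,0.4],[0,-3.2,0.8],[0,-4.2,1.3],[0,-5.1,1.8]], "delta_rot": [[0,0,0],[0,0,0],[0,0,0],[0,0,0],[0,0,0]], "claw": [0,0,0,0,0]}}

```text
clock: 24.2
eef_pos: [0.5204, 0.3104, 0.1173]
eef_rot: [0.713, 0.701, 0.001, -0.0]
contact_force: [1.8, 5.1, 1.3]
finger_gap: 0.116
gripper_force: 15.0
```

```bash
python3 arc.py "np.arange(.5,-.02,-.1)"
```

```text
[0.52038799 0.31037391 0.13627962] [1.8408559  5.08928466 1.3237403 ]
rad 0.10832449031912438
theta 0.5878670615329655
0.5 [-0.  -0.8  0.6]
0.4 [-0.  -1.6  1.3]
0.3 [-0.  -2.3  2.1]
0.2 [-0.  -2.9  3. ]
0.1 [-0.  -3.5  3.9]
0.0 [-0.  -3.9  4.9]
```

Call:
{"method": "send_rows", "body": {"xyz": [[0,-0.8,0.6],[0,-1.6,1.3],[0,-2.3,2.1],[0,-2.9,3.0],[0,-3.5,3.9]], "delta_rot": [[0,0,0],[0,0,0],[0,0,0],[0,0,0],[0,0,0]], "claw": [0,0,0,0,0]}}

```text
clock: 24.7
eef_pos: [0.4853, 0.3106, 0.0775]
eef_rot: [0.713, 0.701, 0.0, -0.0]
contact_force: [4.7, 4.9, -1.8]
finger_gap: 0.117
gripper_force: 15.0
```

Call:
{"method": "send_rows", "body": {"xyz": [[0,-0.3,0.4],[0,-0.4,0.9],[0,-0.4,1.1],[0,-0.4,1.1]], "delta_rot": [[0,0,0],[0,0,0],[0,0,0],[0,0,0]], "claw": [0,0,0,0]}}

```text
clock: 25.1
eef_pos: [0.4805, 0.3104, 0.0667]
eef_rot: [0.713, 0.701, -0.001, -0.001]
contact_force: [-6.7, 6.6, 8.2]
finger_gap: 0.115
gripper_force: 15.0
```

```bash
python3 arc.py "[0]"
```

```text
[0.48052947 0.31044755 0.08567495] [-6.72195045  6.55254118  8.24218444]
rad 0.10783786452334829
theta -0.01731508246984087
0 [ 0.   0.1 -0.2]
```

Call:
{"method": "send_rows", "body": {"xyz": [[0,0,0],[0,0,0],[0,0,0],[0,0,-3],[0,0,-5]], "delta_rot": [[0,0,0],[0,0,0],[0,0,0],[0,0,0],[0,0,0]], "claw": [0.35,0.35,0.35,0.35,0.35]}}

```text
clock: 25.6
eef_pos: [0.4817, 0.3102, 0.1177]
eef_rot: [0.713, 0.701, -0.0, -0.0]
contact_force: [0.2, -0.1, 0.1]
finger_gap: 0.348
gripper_force: 0.0
```

Call:
{"method": "send_rows", "body": {"xyz": [[0,0,0],[0,0,0],[0,0,0],[0,0,0],[0,0,0]], "delta_rot": [[0,0,0],[0,0,0],[0,0,0],[0,0,0],[0,0,0]], "claw": [0,0,0,0,0]}}

```text
clock: 26.1
eef_pos: [0.4815, 0.3102, 0.1163]
eef_rot: [0.713, 0.701, -0.001, -0.0]
contact_force: [-0.1, 0.2, -0.5]
finger_gap: 0.003
gripper_force: 0.0
```

Call:
{"method": "send_rows", "body": {"xyz": [[0,0,1],[0,0,1.8],[0,0,2.0],[0,0,2.2]], "delta_rot": [[0,0,0],[0,0,0],[0,0,0],[0,0,0]], "claw": [0,0,0,0]}}

```text
clock: 26.5
eef_pos: [0.4816, 0.3103, 0.0944]
eef_rot: [0.713, 0.701, -0.0, -0.0]
contact_force: [-0.1, 0.9, 1.0]
finger_gap: 0.011
gripper_force: 0.0
```

Call:
{"method": "send_rows", "body": {"xyz": [[0,0,0.15],[0,0,0.3],[0,0,0.4],[0,0,0.4]], "delta_rot": [[0,0,0],[0,0,0],[0,0,0],[0,0,0]], "claw": [0,0,0,0]}}

```text
clock: 26.9
eef_pos: [0.4819, 0.3106, 0.0926]
eef_rot: [0.713, 0.701, -0.0, -0.0]
contact_force: [-9.3, -4.7, 26.4]
finger_gap: 0.008
gripper_force: 13.0
```

Call:
{"method": "send_rows", "body": {"xyz": [[0,0,-0.5],[0,0,-4],[0,0,-9],[0,0,-14],[0,0,-18]], "delta_rot": [[0,0,0],[0,0,0],[0,0,0],[0,0,0],[0,0,0]], "claw": [0,0,0,0,0]}}

```text
clock: 27.4
eef_pos: [0.4821, 0.3106, 0.2743]
eef_rot: [0.713, 0.701, 0.001, 0.0]
contact_force: [0.0, 0.3, -0.6]
finger_gap: 0.005
gripper_force: 0.0
```

Call:
{"method": "send_rows", "body": {"xyz": [[0,0,0],[0,0,0],[0,0,0]], "delta_rot": [[0,0,0],[0,0,0],[0,0,0]], "claw": [0,0,0]}}

```text
clock: 27.7
eef_pos: [0.4812, 0.3101, 0.2699]
eef_rot: [0.713, 0.701, -0.001, -0.0]
contact_force: [0.1, -0.4, -0.4]
finger_gap: 0.007
gripper_force: 0.0
```

```bash
python3 -c "
from h import *
cv2.imwrite('pics/s9.png',capture('scene'))"
```

```text
(no output)
```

View pics/s9.png

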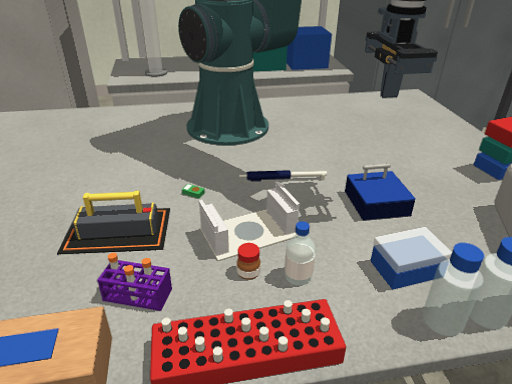

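The lamp stands centred on the mat near (117,220), the case is shut near (380,190), and the bystanders are where they started. Handing in.

```bash
python3 -c "
from station import *
print(close_job())"
```

```text
the job is handed in; nothing more can be done
None
```

I handed the job in at about 28 s of the 72 s allowed: the lamp stands on the mat, the purple cassette lies window up in the case, and the lid was pressed shut; the hand-in returned no verdict.

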